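# Snap the cover onto the desk junction box

### The arm

A 7-joint arm with a two-finger parallel gripper is mounted at the origin on a cart in front of the work surface, level with it; the furniture and walls round the work are solid. World frame = base frame: x ahead of the robot, y to its left, z up, the work surface at z = 0. Lengths are in m, angles in degrees, forces in N, time in s.
With the tool pointing down it reaches from about 0.35 to 0.775 m from the base axis. Payload 3.1 kg.
Tool frame: the origin (TCP) lies on the centre line of the jaws, within the pads' length; the fingertips stand 17 mm ahead of it and the grasp point (between the pads) lies 2 mm behind it (robot.tip_reach is the distance from the TCP to the fingertips, in m); z points along the fingers, y is the line along which they close (so a half turn about z gives the same grasp; the last joint's range is limited). The gripper opens to 85 mm and grips with 20 to 120 N. Pads are 22 mm wide; open, the fingers measure 114 mm over their backs; the gripper's body (76 mm by 85 mm) begins 54 mm behind the grasp point. The pads swing forward as they close: fully open they stand 13 mm farther back than shut.
Start: joints at [-77.103, 17.813, 0.802, 86.603, -0.252, 75.585, -1.558], TCP at [0.145, 0.531, 0.248] pointing down, gripper open.
Joint ranges: [-154.91, 154.91], [-16.99, 109.72], [-72.82, 74.43], [7.12, 147.25], [-82.49, 262.49], [11.32, 116.49], [-174.64, 174.64]. Speed limits (degrees/s): [159.86, 159.86, 180, 180, 180, 180, 180].

### API

Orientations are given as [roll, pitch, yaw] about the fixed x, y, z axes, in that order (R = Rz(yaw) Ry(pitch) Rx(roll)).
In Python, from station import robot, fingers, vision, workorder, recognise gives the robot as it stands. Calls block until the motion is done:
- robot.move_to(position, orientation): joint-space move of the TCP to a pose.
- robot.line_to(position, orientation=None, velocity=0.15, f_stop=None): straight line of the TCP; orientation=None keeps the orientation; velocity is the mean speed in m/s. With f_stop (N) it stops when the force on the tool has changed by that much, and returns True; else False.
- robot.move_j(angles): joint-space move.
- fingers.gripper_to(opening, force=None): opening from 0.0 (shut) to 1.0 (fully open); force is the grip in N (None keeps the last); returns when the fingers have stopped.
- robot.pause(seconds).
- robot.inverse_kinematics(position, orientation): joint angles nearest the present ones, or None.
- vision.grab_frame(name): name is "scene" or "top" or "wrist"; returns the picture (400x640x3 uint8, red, green, blue); there is no depth.
- vision.calibration(name): a dict with "mtx" (3x3 intrinsics, pixels), "k1" (the pictures are not rectified: a ray, as slopes to the right and down, at radius r is drawn at 1 + k1 r^2 times it, then the intrinsics apply), "extrinsics" (4x4, takes a point from world to camera coordinates); the wrist camera has in their place "T_tool_cam" (4x4, takes a point from camera to tool coordinates, whose origin is the TCP and whose axes are the flange's). Camera axes: x right, y up, looking along -z (the intrinsics and any distortion apply to the point x, -y, -z); pixel columns grow to the right and rows downward; lengths in m; the calibration is good to about 2 mm. A picture is of the moment at which its call begins: read the wrist's pose just before it. calibration takes no time and is no camera call.
A pose or a line that the arm cannot do raises robot.PlanningError and nothing moves.
- workorder.close_job(): hands the job in; it is judged then, once.
Trained networks look in the newest picture that a camera, given by its name, has taken for a name from the list of things; names that differ only in an ending like _2 or _b are one class to them, and where a whole thing is asked for, a point or a joint stands for the part that bears it (a point fixed in the world has none). Each returns a list of dicts, best first, with "p" (0 to 1); they miss things now and then, are a little off and sometimes report something else, mostly with a low value. They report only what shows in the picture. A call takes as long as a camera call.
- recognise(label, camera): "rect" ([centre column, centre row, width, height] in pixels, round what is visible of it).
Readings, each from a call of its own:
- robot.current_time_s(): time.
- robot.current_joint_positions(): joint angles.
- robot.current_dq(): joint speeds.
- robot.current_joint_torque(): joint torques, N m.
- robot.current_tool_pos(): TCP position.
- robot.current_eef_rot(): TCP orientation.
- robot.current_contact_force(): force on the tool from outside, world axes, zero at the start.
- robot.current_torque(): the same for the moment, N m.
- robot.current_finger_gap(): opening from 0.0 (shut) to 1.0 (fully open).
- robot.current_gripper_force(): force on a finger pad.
Only numpy, scipy, OpenCV 4.12 (cv2) and the standard library are available. Lean on these libraries where they do the work, as an engineer would, in place of code of your own. Each camera call takes 0.05 s, during which the arm holds its last target. There are 200 camera calls.

### The job

The junction box on the desk is standing open and its loose cover lies beside it. Pick the cover up by the rib, lay it in the mouth of the box so that it rests on the two spring catches, still standing proud, and let go of it; then press it down until it snaps past the catches and its flange lies level and flush on the rim all round.

Things in the scene. Friction and masses are not known exactly. Their poses are not given: they have to be found in the camera images.
- junction_box: Open-topped grey plastic box fixed to the desk, 160 (its x) x 110 (its y) x 50 mm high, walls 8 mm, mouth 144 x 94 mm; two black cable glands stick out 13 mm at its +x end, a small 9 mm mounting ear halfway along each long side. Origin: centre of its underside, on the desk; z up. A steel spring catch in the middle of each short wall sticks into the mouth.
- box_rim (a point): Centre of the box's mouth at rim height, 50 mm above the desk; axes as the box. Laid in, the cover rests on the two catches (rounded bars, axis 12 mm below the rim) with its flange about 13 mm above the rim; pushing it past them takes about 4 to 12 N at one end after the other, 15 to 25 N in the middle; from half way down they draw it home.
- cover: Loose bare-metal cover, 150 g, 52 mm high, standing skirt-down on the desk. Flange 156 (its x) x 106 (y) x 5 mm, underside at z = 23 mm, top at 28 mm. On top in the middle an upright grip rib 60 mm long (along x), 12 mm thick (y), 24 mm high, top at z = 52 mm. Fits either way round. Origin: centre of the skirt's lower edge; seated, it is 27 mm above the box's origin.
- cover_seat (a point): Centre of the flange's underside, 23 mm above the cover's origin; axes as the cover. Seated, it coincides with box_rim. The skirt below it, 140 x 90 mm and 23 mm deep with rounded lower edge, enters the mouth with 2 mm play a side. The flat flange top beyond the rib (x = +-30 to +-78 mm) is free to press on.

How it is judged (in metres and radians):
On the way:
1. The cover has been laid in the mouth of the box and let go, resting on the catches and still standing proud (flange 5 to 20 mm above the rim at its centre, within 8 mm of centre, roughly level) (z of cover_seat in the frame of box_rim between 0.005 and 0.02 m and horizontal distance between cover_seat and box_rim below 0.008 m and angle between cover's own z axis and vertical below 0.15 rad and contact force between the fingers and cover below 0.1 N), for 0.2 s.
At the end, for the whole second after the job is handed in: The cover sits on the box, snapped home: its flange's underside within 2 mm of the rim, level within 0.025 rad, centred within 5 mm and square to the box within 0.07 rad (either way round), at rest and released (z of cover_seat in the frame of box_rim between -0.003 and 0.002 m and horizontal distance between cover_seat and box_rim below 0.005 m and angle between cover's own z axis and vertical below 0.025 rad and angle between the x axis of cover and the x axis of junction_box, either way round below 0.07 rad and linear speed of cover below 0.02 m/s); the robot touches nothing.
It also fails if it takes over 54 s, if anything falls off the work surface, if the arm or the gripper's body presses on something with over 40 N, if the wrist force passes 120 N, or if a joint passes its speed limit or range.

## Working session

There is one attempt and no reset: what is moved stays moved. The work goes in short steps, each a Python script; the robot and the scene stay as the last script left them, time stands still between calls to the robot, and variables do not carry over. Pictures are saved under pics/ and viewed, at most 10 in all, crops included, and the job is handed in when it is done.

```bash
mkdir -p pics; python3 - <<'E'
from station import robot, fingers, vision, workorder, recognise
import cv2,numpy as np
for c in ["scene","top","wrist"]:
    f=vision.grab_frame(c); cv2.imwrite(f"pics/{c}0.png",f[:,:,::-1])
    for l in ["junction_box","cover"]:
        print(c,l,[(np.round(d["rect"],1).tolist(),round(d["p"],2)) for d in recognise(l,c)])
    k=vision.calibration(c); print({a:np.round(b,4).tolist() for a,b in k.items()})
print(robot.current_time_s(),robot.current_eef_rot(),robot.tip_reach)
E
```

```text
scene junction_box [([385.6, 288.8, 88.5, 81.7], 0.82)]
scene cover [([285.4, 202.4, 63.3, 45.7], 0.77)]
{'mtx': [[475.0323, 0.0, 320.3276], [0.0, 475.0323, 207.0543], [0.0, 0.0, 1.0]], 'k1': 0.0217, 'extrinsics': [[0.862, -0.5068, 0.0138, -0.4525], [0.3025, 0.5359, 0.7883, -0.2199], [-0.4068, -0.6753, 0.6152, -0.9663], [0.0, 0.0, 0.0, 1.0]]}
top junction_box [([425.9, 183.7, 72.5, 82.2], 0.77)]
top cover [([258.1, 204.2, 64.3, 80.7], 0.59)]
{'mtx': [[480.3771, 0.0, 319.7477], [0.0, 480.3771, 203.4253], [0.0, 0.0, 1.0]], 'k1': -0.1502, 'extrinsics': [[-0.023, -0.9995, -0.0205, 0.0089], [0.9944, -0.025, 0.1027, -0.5017], [-0.1032, -0.018, 0.9945, -1.0927], [0.0, 0.0, 0.0, 1.0]]}
wrist junction_box []
wrist cover [([169.0, 387.1, 45.4, 25.8], 0.68)]
{'mtx': [[277.7112, 0.0, 320.9044], [0.0, 277.7112, 200.5588], [0.0, 0.0, 1.0]], 'k1': 0.0035, 'T_tool_cam': [[-0.0013, 0.9446, 0.3283, 0.0851], [1.0, 0.0013, 0.0002, 0.0003], [-0.0002, 0.3283, -0.9446, -0.1247], [0.0, 0.0, 0.0, 1.0]]}
0.45 [-1.79987141e+02  6.99067038e-04  1.64717461e+02] 0.017
```

View pics/top0.png

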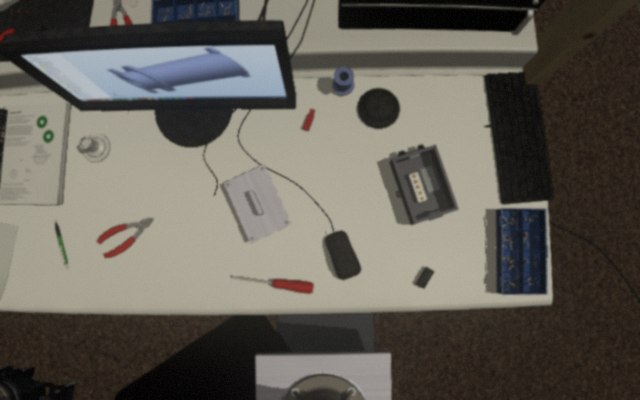

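View pics/scene0.png

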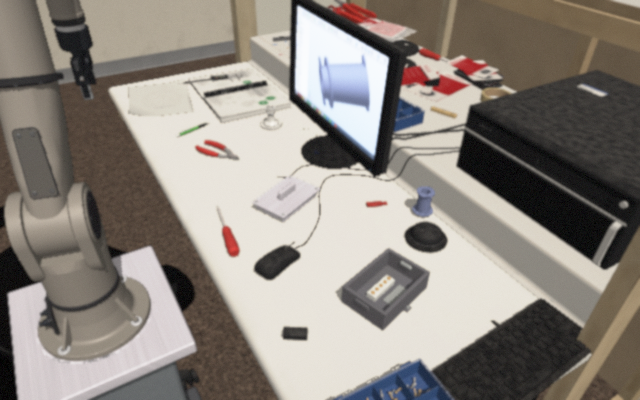

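```bash
cat > h.py <<'E'
from station import robot, fingers, vision, workorder, recognise
import cv2,numpy as np
from scipy.spatial.transform import Rotation as R
from scipy.optimize import least_squares
def E(cam):
    """world->camera 4x4 (call just before grab for wrist)"""
    k=vision.calibration(cam)
    if cam!="wrist": return np.array(k["extrinsics"])
    T=np.eye(4); T[:3,:3]=R.from_euler("xyz",robot.current_eef_rot(),degrees=True).as_matrix(); T[:3,3]=robot.current_tool_pos()
    return np.linalg.inv(T@np.array(k["T_tool_cam"]))
def proj(P,cam,X):
    k=vision.calibration(cam); P=np.atleast_2d(P)
    c=P@X[:3,:3].T+X[:3,3]; s=np.c_[c[:,0],-c[:,1]]/-c[:,2:]
    s=s*(1+k["k1"]*(s**2).sum(1,keepdims=True)); m=np.array(k["mtx"])
    return s*[m[0,0],m[1,1]]+m[:2,2]
def unproj(px,z,cam,X):
    return np.array([least_squares(lambda q:(proj([*q,z],cam,X)-p)[0],[0.5,0]).x for p in np.atleast_2d(px)])
def fit(px,lx,ly,z,cam,X):
    """rect pose x,y,yaw from its 4 corners in order (+,+),(-,+),(-,-),(+,-); known size and height"""
    L=np.array([[1,1],[-1,1],[-1,-1],[1,-1]])*[lx/2,ly/2]
    def f(q):
        c,s=np.cos(q[2]),np.sin(q[2]); W=L@np.array([[c,s],[-s,c]])+q[:2]
        return (proj(np.c_[W,np.full(4,z)],cam,X)-px).ravel()
    W=unproj(px,z,cam,X); m=W.mean(0); d=W[0]-W[1]
    r=least_squares(f,[*m,np.arctan2(d[1],d[0])]); return r.x,np.abs(r.fun).max()
E
python3 - <<'E'
from h import *
X=E("top")
for n,z,px in [("cover",.028,[(222,183),(266,168),(290,212),(247,241)]),("box",.05,[(390,155),(436,146),(457,207),(412,223)])]:
    print(n,unproj(px,z,"top",X).round(3).tolist(),unproj(px,z,"top",X).mean(0))
# wrist looks
for n,p in [("cover",unproj([(256,203)],.028,"top",X)[0]),("box",unproj([(424,184)],.05,"top",X)[0])]:
    robot.move_to([p[0],p[1],.22],[180,0,0 if n=="box" else 0])
    robot.pause(.2); X2=E("wrist"); f=vision.grab_frame("wrist"); np.save(f"X_{n}.npy",X2)
    cv2.imwrite(f"pics/w_{n}.png",f[:,:,::-1])
    print(n,p,[(np.round(d["rect"],1).tolist(),round(d["p"],2)) for d in recognise("cover" if n=="cover" else "junction_box","wrist")], proj([*p,.04],"wrist",X2),robot.current_time_s(),robot.current_joint_positions())
    q=proj([*p,.04],"wrist",X2)[0].astype(int); x0,y0=max(0,q[0]-133),max(0,q[1]-100)
    cr=f[y0:y0+200,x0:x0+266,::-1]; print("crop",x0,y0); cv2.imwrite(f"pics/c_{n}.png",cv2.resize(cr,None,fx=3,fy=3,interpolation=cv2.INTER_CUBIC))
E
```

```text
cover [[0.556, 0.226], [0.589, 0.121], [0.483, 0.066], [0.418, 0.168]] [0.5114209  0.14544203]
box [[0.607, -0.168], [0.626, -0.277], [0.483, -0.318], [0.449, -0.212]] [ 0.54158339 -0.24374705]
cover [0.50629788 0.14570686] [([318.6, 175.6, 133.9, 151.7], 0.96)] [[322.27476294 182.54573442]] 2.6583 [-49.13047463  18.77987628  40.47430694  94.07599641 -12.70955497
  71.85110065 -96.11236808]
crop 189 82
box [ 0.53805937 -0.243852  ] [([322.5, 173.2, 134.0, 169.7], 0.69)] [[322.96470204 183.44033782]] 4.4083 [-10.69496818  29.91925459  50.88645997  83.94656671 -23.40087819
  77.20948819 -48.29286067]
crop 189 83
```

View pics/c_cover.png

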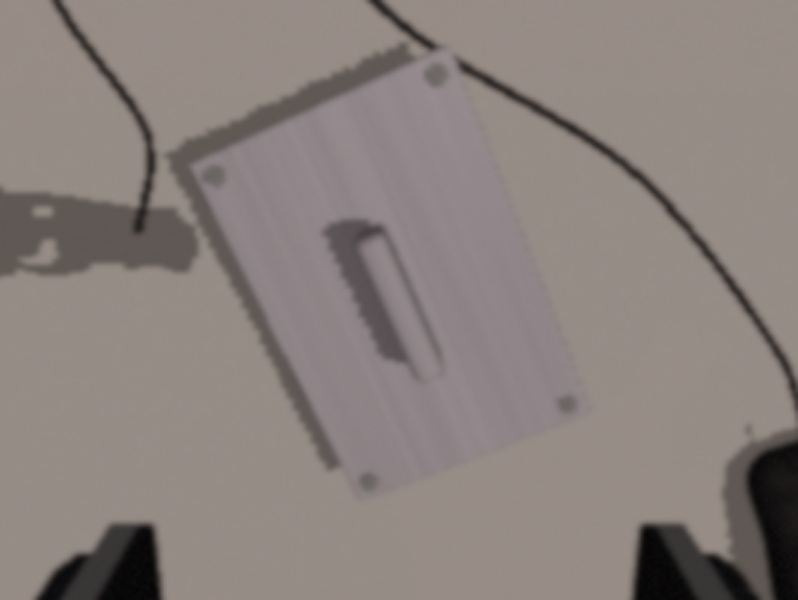

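View pics/c_box.png

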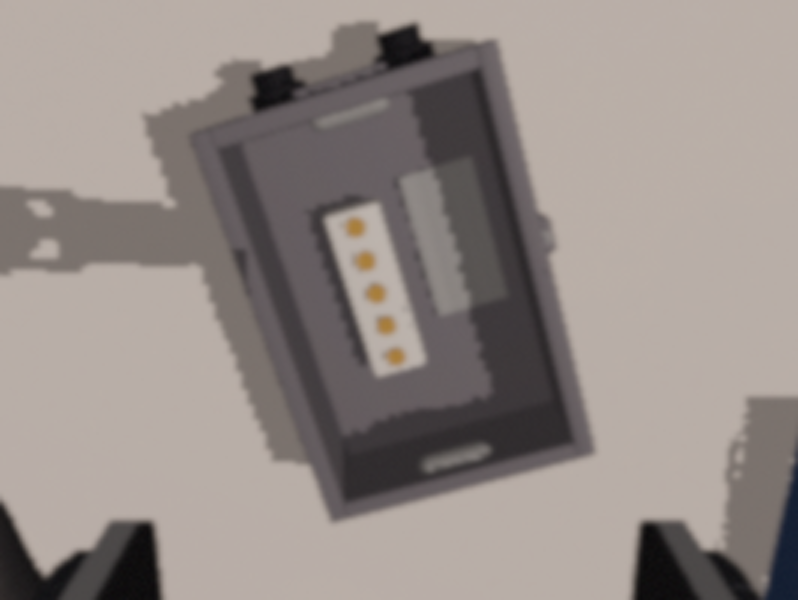

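The cover shows its flange corners at crop (192,165), (455,50), (590,408), (360,498); the box's rim corners are at (192,135), (494,42), (593,453), (333,521), with glands at the top (box +x).

```bash
python3 - <<'E'
from h import *
f=lambda l,x0,y0:(np.array(l)+.5)/3-.5+[x0,y0]
res={}
C=f([(192,165),(360,498),(590,408),(455,50)],189,82); B=f([(192,135),(333,521),(593,453),(494,42)],189,83)
for n,px,lx,ly,z in [("cover",C,.156,.106,.028),("box",B,.160,.110,.05)]:
    X=np.load(f"X_{n}.npy"); q,e=fit(px,lx,ly,z,"wrist",X); print("wrist",n,q[:2].round(4),np.degrees(q[2]).round(2),e.round(2)); res[n]=q
    print(" size",np.linalg.norm(np.diff(unproj(px,z,"wrist",X),axis=0),axis=1).round(4))
np.save("res.npy",[res["cover"],res["box"]])
X=E("top")
for n,z,px,l in [("cover",.028,[(222,183),(247,241),(290,212),(266,168)],(.156,.106)),("box",.05,[(390,155),(412,223),(457,207),(436,146)],(.16,.11))]:
    q,e=fit(np.array(px),*l,z,"top",X); print("top",n,q[:2].round(4),np.degrees(q[2]).round(2),e.round(2))
# overlays of the model on other views, enlarged
im=[]
for c in ["top","scene"]:
    I=cv2.imread(f"pics/{c}0.png"); S=4; J=cv2.resize(I,None,fx=S,fy=S,interpolation=cv2.INTER_CUBIC); X=E(c)
    for n,z,(lx,ly) in [("cover",.028,(.156,.106)),("box",.05,(.16,.11))]:
        q=res[n]; cs,s=np.cos(q[2]),np.sin(q[2]); L=np.array([[1,1],[-1,1],[-1,-1],[1,-1]])*[lx/2,ly/2]@np.array([[cs,s],[-s,cs]])+q[:2]
        P=(proj(np.c_[L,np.full(4,z)],c,X)+.5)*S-.5; cv2.polylines(J,[P.round().astype(int)],True,(0,0,255),1)
        m=P.mean(0).astype(int); im.append(cv2.resize(J[m[1]-200:m[1]+200,m[0]-200:m[0]+200],(300,300)))
cv2.imwrite("pics/ov.png",np.vstack([np.hstack(im[:2]),np.hstack(im[2:])]))
E
```

```text
wrist cover [0.506  0.1451] 23.15 2.29
 size [0.1522 0.1039 0.1501]
wrist box [ 0.5394 -0.2448] 16.52 1.85
 size [0.1572 0.1067 0.1568]
top cover [0.5117 0.1456] 25.32 8.29
top box [ 0.5417 -0.2438] 15.19 2.86
```

View pics/ov.png

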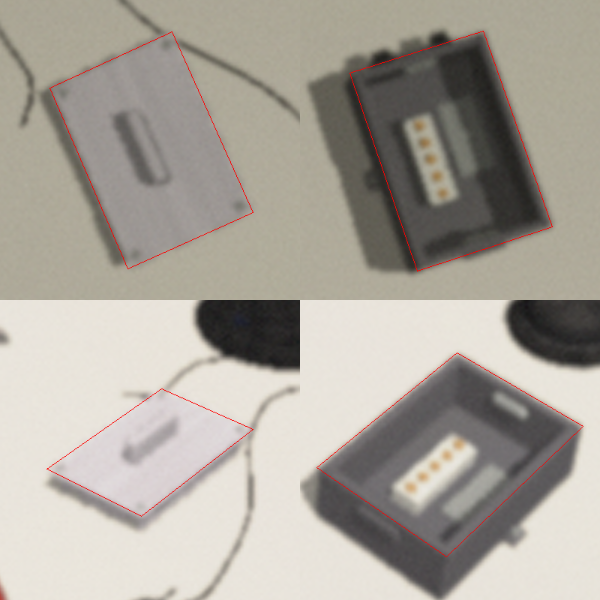

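The overlays agree with the box and cover edges in both other views to about 1–2 mm. Next I'll grasp the cover.

```bash
python3 - <<'E'
from h import *
c,b=np.load("res.npy"); yc=np.degrees(c[2])
robot.move_to([c[0],c[1],.12],[180,0,yc])
print(robot.tip_reach,robot.current_joint_positions().round(1)); fingers.gripper_to(.5); print(robot.tip_reach)
hit=robot.line_to([c[0],c[1],.051],velocity=.08,f_stop=4); print("hit",hit,robot.current_tool_pos())
fingers.gripper_to(0.0,force=60)
print("gap",robot.current_finger_gap(),robot.current_gripper_force(),robot.tip_reach,robot.current_contact_force().round(2))
robot.line_to([c[0],c[1],.15],velocity=.1)
robot.pause(.2); X=E("wrist"); np.save("X_held.npy",X); f=vision.grab_frame("wrist"); cv2.imwrite("pics/held.png",f[:,:,::-1])
print(robot.current_finger_gap(),robot.current_contact_force().round(2),robot.current_torque().round(3),robot.current_tool_pos(),robot.current_time_s())
E
```

```text
0.017 [-53.6  27.3  48.6 102.1 -23.1  61.  -63.8]
0.017
hit False [0.50653522 0.14504246 0.05146384]
gap 0.12374768116353323 61.19123697280884 0.017 [-0.78  0.88  4.57]
0.12412047302161205 [ 0.3   0.67 -1.46] [-0.008 -0.015 -0.033] [0.50568219 0.14497811 0.14953866] 9.1833
```

View pics/held.png

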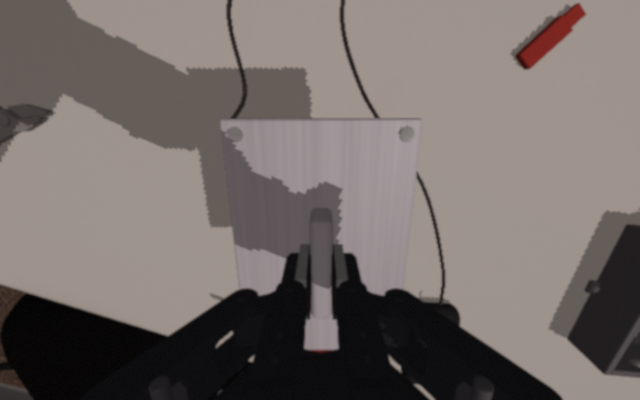

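Held squarely: the flange's front edge runs (221,120)–(420,118), the rib is centred at column 320. I'll compare this with the model, then lower it into the box.

```bash
python3 - <<'E'
from h import *
X=np.load("X_held.npy"); c,b=np.load("res.npy"); p=np.array([0.50568219,0.14497811,0.14953866])
cs,s=np.cos(c[2]),np.sin(c[2])
for dx in (0,.002,-.002):
    L=np.array([[.078+dx,.053],[.078+dx,-.053]])@np.array([[cs,s],[-s,cs]])+p[:2]
    print(dx,proj(np.c_[L,[p[2]-.023]*2],"wrist",X).round(1).tolist())
yb=np.degrees(b[2])
robot.line_to([b[0],b[1],.15],[180,0,yb],velocity=.2)
robot.line_to([b[0],b[1],.108],velocity=.08); robot.pause(.2)
for k in ("wrist","scene"):
    f=vision.grab_frame(k); cv2.imwrite(f"pics/hov_{k}.png",f[:,:,::-1])
X=E("scene"); q=proj([*b[:2],.06],"scene",X)[0].astype(int); f=cv2.imread("pics/hov_scene.png")
cv2.imwrite("pics/hov_c.png",cv2.resize(f[q[1]-70:q[1]+70,q[0]-80:q[0]+80],None,fx=3.5,fy=3.5,interpolation=cv2.INTER_CUBIC))
w=cv2.imread("pics/hov_wrist.png")[80:300,160:480]; cv2.imwrite("pics/hov_w.png",cv2.resize(w,None,fx=2.5,fy=2.5,interpolation=cv2.INTER_CUBIC))
print(robot.current_tool_pos(),robot.current_contact_force().round(2),robot.current_time_s())
E
```

```text
0 [[217.7, 118.0], [425.8, 117.7]]
0.002 [[217.2, 113.9], [426.3, 113.6]]
-0.002 [[218.2, 122.1], [425.3, 121.8]]
[ 0.53968757 -0.24495981  0.10848282] [-0.57  0.04 -0.7 ] 12.2667
```

View pics/hov_c.png

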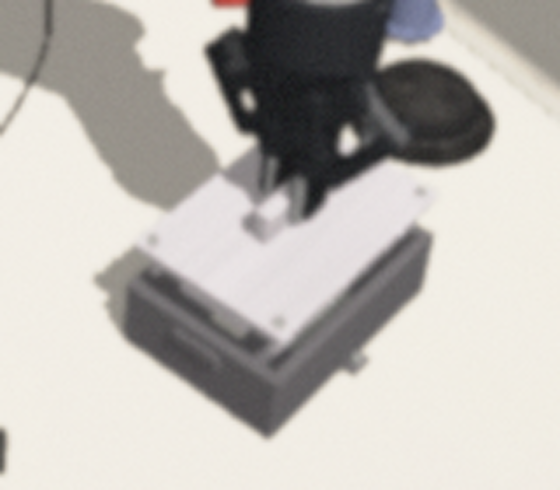

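View pics/hov_w.png

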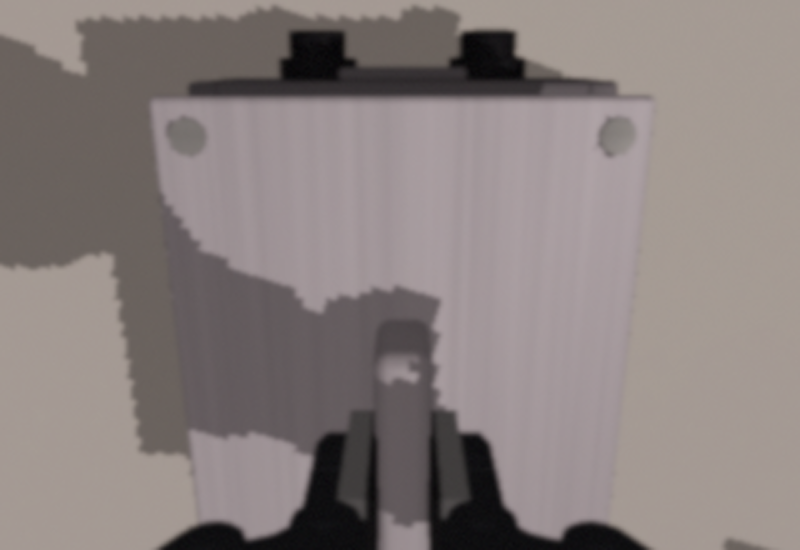

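The cover is laterally centred and parallel over the box (both centred at crop column 403). Lowering now.

```bash
python3 - <<'E'
from h import *
c,b=np.load("res.npy")
hit=robot.line_to([b[0],b[1],.086],velocity=.02,f_stop=3); p=np.array(robot.current_tool_pos())
print(hit,p,robot.current_contact_force().round(2),robot.current_torque().round(3),"seat above rim mm",(p[2]-.028-.05)*1e3,robot.current_time_s())
E
```

```text
True [ 0.53947908 -0.24463256  0.09118977] [-0.11  0.65  5.14] [-0.035 -0.025  0.029] seat above rim mm 13.189769208918595 13.0667
```

It contacts at 13.2 mm above the rim, so it is on the catches. Release, pause and back off to look.

```bash
python3 - <<'E'
from h import *
c,b=np.load("res.npy")
fingers.gripper_to(.45); robot.pause(.5)
print(robot.current_gripper_force(),robot.current_contact_force().round(2))
p=np.array(robot.current_tool_pos()); robot.line_to([p[0],p[1],.16],velocity=.1)
fingers.gripper_to(0.0,force=40)
f=vision.grab_frame("scene")[:,:,::-1]; X=E("scene"); q=proj([*b[:2],.06],"scene",X)[0].astype(int)
cv2.imwrite("pics/rest.png",cv2.resize(f[q[1]-70:q[1]+70,q[0]-80:q[0]+80],None,fx=3.5,fy=3.5,interpolation=cv2.INTER_CUBIC)); print(robot.current_time_s())
E
```

```text
0.0 [ 0.44 -0.02 -0.  ]
15.3
```

View pics/rest.png

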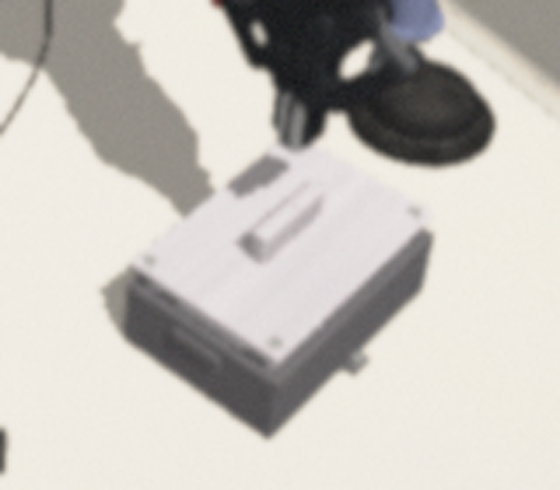

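The cover rests proud and level on the catches, roughly 3 px above the rim at the near corner. Now I'll press on the middle of the rib.

```bash
python3 - <<'E'
from h import *
c,b=np.load("res.npy")
robot.line_to([b[0],b[1],.116],velocity=.1); robot.pause(.1)
print(robot.line_to([b[0],b[1],.100],velocity=.02,f_stop=3),np.round(robot.current_tool_pos(),4))
hit=robot.line_to([b[0],b[1],.093],velocity=.02,f_stop=32)
print(hit,np.round(robot.current_tool_pos(),4),robot.current_contact_force().round(1),robot.current_torque().round(2))
robot.line_to([b[0],b[1],.18],velocity=.12)
f=vision.grab_frame("scene")[:,:,::-1]; X=E("scene"); q=proj([*b[:2],.06],"scene",X)[0].astype(int)
cv2.imwrite("pics/press.png",cv2.resize(f[q[1]-70:q[1]+70,q[0]-80:q[0]+80],None,fx=3.5,fy=3.5,interpolation=cv2.INTER_CUBIC)); print(robot.current_time_s())
E
```

```text
True [ 0.5395 -0.245   0.1085]
False [ 0.5395 -0.2458  0.0961] [-5.2  2.4 19.4] [ 0.53  1.09 -0.01]
18.3
```

View pics/press.png

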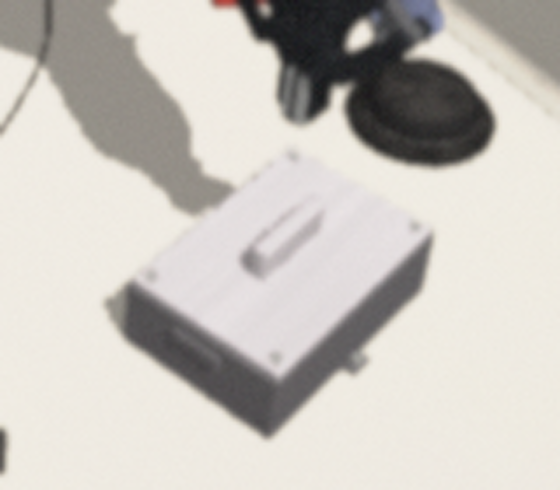

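The flange now looks flush all round, and the press ended at the seated height (0.096). I'll check the level by touching both ends.

```bash
python3 - <<'E'
from h import *
c,b=np.load("res.npy"); u=np.array([np.cos(b[2]),np.sin(b[2])])
for d in (.058,-.058):
    p=b[:2]+d*u; robot.line_to([*p,.12],velocity=.12); robot.line_to([*p,.085],velocity=.1); robot.pause(.1)
    h=robot.line_to([*p,.066],velocity=.02,f_stop=12)
    print(d,h,np.round(robot.current_tool_pos(),4),robot.current_contact_force().round(1)); robot.line_to([*p,.12],velocity=.12)
robot.line_to([*p,.2],velocity=.15); print(robot.current_time_s())
E
```

```text
0.058 True [ 0.5949 -0.2282  0.0723] [-0.7  0.4  4.6]
-0.058 True [ 0.4838 -0.2612  0.0722] [-1.5  0.3  5.1]
24.5917
```

Both ends read 0.072 m, which is the height expected when flush and level (within 0.3 mm).

```bash
python3 -c "
from station import workorder,robot
robot.pause(.3); print(workorder.close_job())"
```

```text
the job is handed in; nothing more can be done
None
```

The cover was laid on the catches, let go, then pressed home; both ends of the flange measured within 0.3 mm of flush, and I handed the job in at about 25 s of the 54 s allowed (no verdict was returned).

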